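# Open the two-dial lock of the sample case

### The job

Unlock the grey sample case: set the left dial to 3 and the right dial to 6. The lock is worn, so feel up to almost half a division to either side of each number until the catch drops in and holds the dial, and do not force a dial once it is held; then pull the red-tabbed bolt all the way back towards you, out of its keeper, and let go. Leave the things around the case where they stand.

Things in the scene. Friction and masses are not known exactly. Their poses are not given: they have to be found in the camera images.
- case: low lockable sample case, fixed, 135 (x) x 270 (y) x 60 mm, grey with a blue lid strip on its far side. Origin on its underside between the dials; it spans x -60..+75, y -135..+135 mm. x points away from the robot (yaw varies), y left, z up; flat top 60 mm above the table. Round each dial a white plate has numbers 1 to 8, 45 degrees apart, clockwise from above, 1 on the far side (+x).
- dial_left_grip (a point): left dial (case x -10, y +80 mm): black knob on a vertical axis; round skirt 48 mm across up to 8 mm above the case top, on it an upright grip bar 46 mm long, 12 mm thick, 8 to 33 mm above the case top. Point: on the axis, 22 mm above the case top (82 mm above the table). x runs along the bar to the end with the white pointer line, z up.
- dial_right_grip (a point): right dial (case x -10, y -80 mm), same shape, size, axes and numbering as the left one
- dial_left (a joint): angle, rad, grows clockwise from above; pointer at n = (n - 1) * 0.785, so 3 is 1.571. Range -0.15..5.65, friction under 0.1 N m. Starts 0.55 to 1.15 below 1.571. A hidden catch drops in by itself within 0.35 rad before or after the number (differs each time and per dial; gate 0.08 rad wide); turning on then meets 5 N m per rad; 0.2 N m means caught. Let go, it stays.
- dial_right (a joint): angle of the right dial, rad, as for the left; number 6 is 3.927 and the start is 0.55 to 1.15 rad above that. Its catch works the same way, with its own offset of up to 0.35 rad.
- strain_left (a joint): how far the left dial's springy catch is bent by the dial, rad, either sign; 0 = unloaded, 5 N m per rad. Beyond 0.10 (0.5 N m) the lock is damaged.
- strain_right (a joint): the same for the right dial's catch.
- bolt_tab (a point): red grip tab standing on the flat steel bolt that slides on the case top between the dials: 12 (case x) x 26 (case y) mm, 8 to 42 mm above the case top, at case y 0, x +10 mm when locked. Point: middle of the tab's plan, 28 mm above the case top (88 mm above the table). Axes as the case.
- bolt (a joint): travel of the bolt, m: 0 = locked (tip in the keeper on the blue strip), 0.03 = fully back; grows as it is pulled towards the robot along the case's -x. Until both catches have dropped it is blocked after a few mm; then it slides against about 3 N and stays where it is left.
- crimp_tin_c (a point): round flat tin 59 mm across, 26 mm high, standing to the left of the case; its centre
- label_roll_c (a point): white roll of blank labels 64 mm across, 26 mm high, to the left of the case; its centre
- beaker_c (a point): small glass beaker 47 mm across, 55 mm high, to the right of the case; its centre, half-way up
- atomiser_c (a point): slim sample atomiser with a black cap, 18 mm across, 80 mm high, upright to the right of the case; its centre, half-way up

How it is judged:
By the outcome, as a careful person would: the job done as asked, in the order asked, and still so for the second after the job is handed in, with the robot touching nothing.
It also fails if it takes over 72 s, if anything falls off the work surface, if the arm or the gripper's body presses on something with over 40 N, if the wrist force passes 120 N, or if a joint passes its speed limit or range.

### The arm

A 6-joint arm with a two-finger parallel gripper is mounted at the origin on the work surface; the furniture and walls round the work are solid. World frame = base frame: x ahead of the robot, y to its left, z up, the work surface at z = 0. Lengths are in m, angles in degrees, forces in N, time in s.
With the tool pointing down it reaches from about 0.375 to 0.75 m from the base axis. Payload 9 kg.
Tool frame: the origin (TCP) lies between the finger pads; the fingertips stand 14 mm ahead of it and the grasp point (between the pads) lies 5 mm behind it; z points along the fingers, y is the direction in which the jaws open and shut (so a half turn about z gives the same grasp; the last joint's range is limited). The gripper opens to 85 mm and grips with 20 to 120 N. Pads are 22 mm wide; open, the fingers measure 114 mm over their backs; the gripper's body (76 mm by 85 mm) begins 54 mm behind the grasp point. The pads swing forward as they close: fully open they stand 13 mm farther back than shut.
Start: joints at [-85.239, 5.964, 5.575, 89.605, 0, 77.527], TCP at [0.178, -0.573, 0.245] pointing down, gripper open.
Joint ranges: [-171.21, 171.21], [-48.23, 106.86], [-62.78, 66.21], [-105.2, 120.99], [-86.42, 89.51], [-180, 180]. Speed limits (degrees/s): [127.2, 127.2, 147.25, 180, 180, 180].

### API

Orientations are given as [roll, pitch, yaw] about the fixed x, y, z axes, in that order (R = Rz(yaw) Ry(pitch) Rx(roll)).
In Python, from rig import r, imaging gives the robot as it stands. The module is installed in compiled form; this text tells all that it offers.
- The arm moves only by the tool carry_out, never from a script. Its argument "rows" is a list of rows, each a list of 3 entries, a list of its own where there are three numbers: the finger opening in cm, from 0 to 8.54, then the shift along the tool's x, y, z in cm, then the turn, a rotation vector about the tool's x, y, z in degrees. In form: [[claw, [tx, ty, tz], [rx, ry, rz]], ...]. A call has 1 to 8 rows; each row shifts and turns the commanded pose from where the row before left it, along the tool's axes as they then stand; what a row does not reach is not made up. A row lasts 1/10 s, in which the tool goes at most 50 mm and 8.59 degrees, less where a joint would pass 70% of its speed; a pose out of reach is approached as far as the arm can. A call with a gripper value outside its range is refused whole. The fingers move at their own pace and stop on an object; "newtons" is the grip in N (left out, the last holds). Time passes only in rows, so rows that do not move let the fingers close. It gives the time, the measured TCP pose, the force and the opening at its end, in the units of the state.
- r.read_state(): the state, without advancing time (a new reading comes with each control period).
- imaging.capture(name): name is "side" or "top" or "wrist"; returns a dict with "color" (480x640x3 uint8, red, green, blue), "K" (3x3 intrinsics, pixels), "eye" and "attitude" of the camera in the world; the wrist camera has in their place "hand_eye" (4x4, takes a point from camera to tool coordinates, whose origin is the TCP and whose axes are the flange's). Camera axes: x right, y up, looking along -z (the intrinsics and any distortion apply to the point x, -y, -z); pixel columns grow to the right and rows downward; lengths in m; the calibration is good to about 2 mm. A picture is of the moment at which its call begins: read the wrist's pose just before it. There is no depth.
- r.finish_job(): hands the job in, once; it reports no verdict.
Trained networks look in a picture, given as the dict that the camera call returned (one of the last four; its "shot" number tells which), for a name from the list of things; names that differ only in an ending like _2 or _b are one class to them, and where a whole thing is asked for, a point or a joint stands for the part that bears it (a point fixed in the world has none). Each returns a list of dicts, best first, with "conf" (0 to 1); they miss things now and then, are a little off and sometimes report something else, mostly with a low value. They report only what shows in the picture. A call takes as long as a camera call.
- imaging.spot_in(picture, query): "point" ([x, y, z] in m, in the coordinates of the camera as it stood for that picture, good to about 4 mm: the middle of the surface that is visible of it).
- imaging.cut_out(picture, query): "region" (480x640 bool, what is visible of it).
The state is a dict: "time": time; "q": joint angles; "qvel": joint speeds; "tau": joint torques, N m; "tool_pos": TCP position; "orientation": TCP orientation; "contact_force": force on the tool from outside, world axes, zero at the start; "torque": the same for the moment, N m; "width": finger opening in m.
Only numpy, scipy, OpenCV 4.12 (cv2) and the standard library are available. Lean on these libraries where they do the work, as an engineer would, in place of code of your own. Each camera call takes 0.05 s, during which the arm holds its last target. There are 200 camera calls.

## Working session

There is one attempt and no reset: what is moved stays moved. The work goes in short steps, Python scripts to look and compute and a tool call to move; the robot and the scene stay as the last step left them, time stands still between calls to the robot, and variables do not carry over. Pictures are saved under pics/ and viewed, about 8 in all and at most 12, crops included, and the job is handed in when it is done.

Besides the shell and the picture viewer there is one more tool, called in YAML: its name, and indented under it one key for each argument. carry_out: Moves the arm, as the interface text tells. Its arguments: {"type":"object","properties":{"rows":{"type":"array","items":{"type":"array"}},"newtons":{"type":"number"}},"required":["rows"]}

```bash
mkdir -p pics; cat > h.py <<'E'
import numpy as np, cv2
from rig import r, imaging
from scipy.spatial.transform import Rotation as R
def att(a):
    a=np.array(a,float)
    return a if a.shape==(3,3) else None
def save(d,n): cv2.imwrite('pics/'+n,d['color'][:,:,::-1])
E
python3 - <<'E'
from h import *
print(r.read_state())
for n in ("top","side"):
    d=imaging.capture(n); save(d,n+'0.png'); print(n,{k:(v if k!='color' else 0) for k,v in d.items()})
    for q in ("case","dial_left_grip","dial_right_grip","bolt_tab","crimp_tin_c","label_roll_c","beaker_c","atomiser_c"):
        print(q,imaging.spot_in(d,q)[:2])
E
```

```text
{'time': 0.0, 'q': array([-8.52383969e+01,  5.99972012e+00,  5.52554068e+00,  8.96041712e+01,
        1.67040478e-04,  7.75272952e+01]), 'qvel': array([ 0.02735237,  0.08604169, -0.01916079,  0.01156737, -0.13179508,
       -0.10855996]), 'tau': array([-9.31024806e-04, -5.56928945e+01,  5.03653836e+01,  1.65905210e-02,
       -3.54677477e-04, -4.32191030e-05]), 'tool_pos': array([ 0.17775647, -0.57272772,  0.24449647]), 'orientation': array([-1.79923535e+02, -1.70848273e-02,  1.72342964e+01]), 'contact_force': array([0.50265281, 0.86410197, 0.0729997 ]), 'torque': array([-0.01251323, -0.00312165, -0.00350974]), 'width': 0.08544710460882153}
top {'color': 0, 'K': array([[550.06380843,   0.        , 318.63746626],
       [  0.        , 550.06380843, 245.95361739],
       [  0.        ,   0.        ,   1.        ]]), 'eye': array([0.41662317, 0.04348531, 1.22428086]), 'attitude': array([  2.67852632,  -0.36441996, -89.11424941]), 'shot': 1}
case [{'point': [-0.0811, -0.003, -1.1654], 'conf': 0.61}]
dial_left_grip [{'point': [-0.1663, -0.0112, -1.1555], 'conf': 0.7}]
dial_right_grip [{'p
[... 620 characters left out ...]
[0.22113885, 0.69217733, 0.59233622]), 'attitude': array([ 5.30299774e+01,  5.70577087e-02, -1.60655095e+02]), 'shot': 2}
case [{'point': [-0.049, -0.0851, -0.7772], 'conf': 0.82}]
dial_left_grip [{'point': [-0.0603, -0.0981, -0.7414], 'conf': 0.86}, {'point': [-0.0789, -0.1974, -0.675], 'conf': 0.63}]
dial_right_grip [{'point': [0.008, -0.0146, -0.8543], 'conf': 0.91}]
bolt_tab [{'point': [-0.0377, -0.0532, -0.8068], 'conf': 0.82}, {'point': [-0.0545, -0.0963, -0.7378], 'conf': 0.33}]
crimp_tin_c []
label_roll_c [{'point': [-0.1589, -0.1857, -0.6989], 'conf': 0.55}]
beaker_c [{'point': [0.0645, 0.0337, -0.9542], 'conf': 0.86}]
atomiser_c [{'point': [-0.0038, 0.0492, -0.9694], 'conf': 0.83}]
```

```bash
cat >> h.py <<'E'
def cam(d,tcp=None):
    "R,t camera->world"
    if 'eye' in d: return R.from_euler('xyz',d['attitude'],degrees=True).as_matrix(),np.array(d['eye'])
    T=np.array(d['hand_eye']); s=tcp
    Rt=R.from_euler('xyz',s['orientation'],degrees=True).as_matrix()
    return Rt@T[:3,:3], Rt@T[:3,3]+s['tool_pos']
def ray(d,uv,z,tcp=None):
    Rc,t=cam(d,tcp); K=d['K']
    v=Rc@np.array([(uv[0]-K[0,2])/K[0,0],-(uv[1]-K[1,2])/K[1,1],-1.])
    return t+v*(z-t[2])/v[2]
def proj(d,p,tcp=None):
    Rc,t=cam(d,tcp); c=Rc.T@(np.array(p)-t); K=d['K']
    return K[0,2]+K[0,0]*c[0]/-c[2], K[1,2]+K[1,1]*-c[1]/-c[2]
E
python3 - <<'E'
from h import *
for n in ("top","side"):
    d=imaging.capture(n); Rc,t=cam(d)
    for q in ("case","dial_left_grip","dial_right_grip","bolt_tab","crimp_tin_c","label_roll_c","beaker_c","atomiser_c"):
        for o in imaging.spot_in(d,q)[:2]: print(n,q,np.round(t+Rc@o['point'],3),o['conf'],np.round(proj(d,t+Rc@o['point'])))
E
```

```text
top case [0.471 0.119 0.058] 0.77 [280. 245.]
top case [ 0.431 -0.065  0.018] 0.43 [365. 266.]
top dial_left_grip [0.456 0.201 0.066] 0.57 [240. 252.]
top dial_left_grip [0.523 0.317 0.028] 0.44 [190. 221.]
top bolt_tab [0.465 0.123 0.066] 0.86 [278. 248.]
top crimp_tin_c [0.446 0.306 0.025] 0.91 [195. 256.]
top label_roll_c [ 0.43  -0.067  0.017] 0.15 [365. 267.]
top beaker_c [ 0.429 -0.063  0.017] 0.66 [364. 267.]
side case [0.457 0.169 0.058] 0.9 [290. 288.]
side dial_left_grip [0.453 0.209 0.067] 0.71 [283. 301.]
side dial_right_grip [0.436 0.054 0.072] 0.94 [326. 242.]
side bolt_tab [0.463 0.127 0.067] 0.58 [296. 267.]
side crimp_tin_c [0.436 0.318 0.029] 0.94 [265. 377.]
side crimp_tin_c [0.519 0.325 0.027] 0.38 [209. 365.]
side label_roll_c [0.52  0.326 0.023] 0.83 [208. 368.]
side beaker_c [ 0.419 -0.068  0.041] 0.66 [355. 220.]
side beaker_c [0.458 0.125 0.068] 0.46 [300. 266.]
side atomiser_c [ 0.49  -0.061  0.05 ] 0.59 [319. 212.]
```

View pics/top0.png

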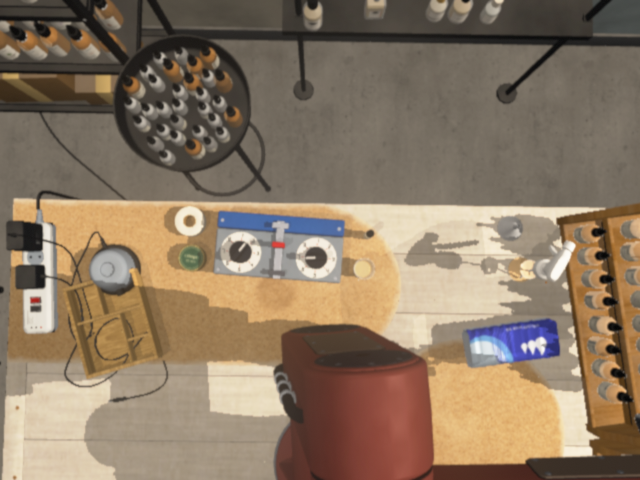

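View pics/side0.png

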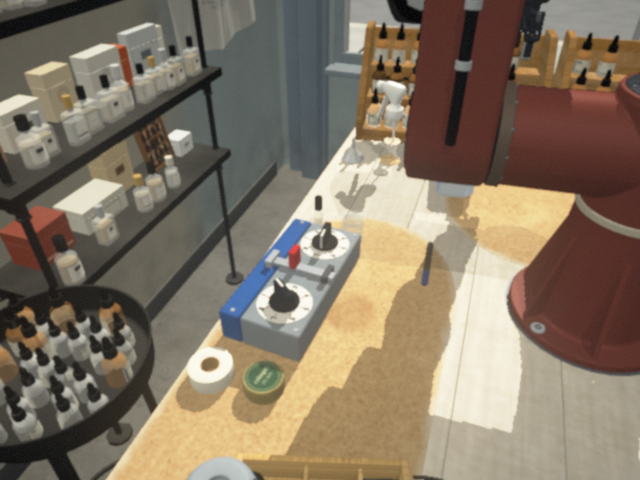

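The top picture shows the case at px (218–343, 212–282), with the left dial at about (240,252), the right at (315,257) and the red tab at (278,245). The tin and roll are at (192,257) and (190,220), the beaker at (363,268) and the atomiser at (370,233). The side view agrees. Estimated case yaw is about −6.5°, and the tab is at about (0.464, 0.125). I'm swinging the arm round to above the case.

carry_out:
  rows:
    - [8.5,[3.7,-0.7,-0.2],[0,0,-3.7]]
    - [8.5,[3.7,-0.7,-0.2],[0,0,-3.7]]
    - [8.5,[3.7,-0.7,-0.2],[0,0,-3.7]]
    - [8.5,[3.7,-0.7,-0.2],[0,0,-3.7]]
    - [8.5,[3.7,-0.7,-0.2],[0,0,-3.7]]
    - [8.5,[3.7,-0.7,-0.2],[0,0,-3.7]]
    - [8.5,[3.7,-0.7,-0.2],[0,0,-3.7]]
    - [8.5,[3.7,-0.7,-0.2],[0,0,-3.7]]

```text
time: 2.6
tool_pos: [0.4039, -0.3768, 0.2614]
orientation: [180.0, 0.0, 47.0]
contact_force: [1.0, -0.5, 0.3]
width: 0.0847
```

carry_out:
  rows:
    - [8.5,[3.4,-0.7,-0.2],[0,0,-3.7]]
    - [8.5,[3.4,-0.7,-0.2],[0,0,-3.7]]
    - [8.5,[3.4,-0.7,-0.2],[0,0,-3.7]]
    - [8.5,[3.4,-0.7,-0.2],[0,0,-3.7]]
    - [8.5,[3.4,-0.7,-0.2],[0,0,-3.7]]
    - [8.5,[3.4,-0.7,-0.2],[0,0,-3.7]]
    - [8.5,[3.4,-0.7,-0.2],[0,0,-3.7]]
    - [8.5,[3.4,-0.7,-0.2],[0,0,-3.7]]

```text
time: 3.4
tool_pos: [0.4907, -0.1163, 0.2774]
orientation: [180.0, 0.0, 76.6]
contact_force: [1.4, -0.5, 0.2]
width: 0.085
```

carry_out:
  rows:
    - [6,[3.1,-0.7,-0.2],[0,0,-3.7]]
    - [6,[3.1,-0.7,-0.2],[0,0,-3.7]]
    - [6,[3.1,-0.7,-0.2],[0,0,-3.7]]
    - [6,[3.1,-0.7,-0.2],[0,0,-3.7]]
    - [6,[3.1,-0.7,-0.2],[0,0,-3.7]]
    - [6,[3.1,-0.7,-0.2],[0,0,-3.7]]
    - [5,[3.1,-0.7,-0.2],[0,0,-3.7]]
    - [4.5,[3.1,-0.7,-0.2],[0,0,-3.7]]

```text
time: 4.2
tool_pos: [0.4373, 0.1294, 0.2934]
orientation: [180.0, 0.0, 106.2]
contact_force: [0.4, 0.3, 0.2]
width: 0.0452
```

```bash
python3 - <<'E'
from h import *
s=r.read_state(); d=imaging.capture("wrist"); print(s['time'],s['q'],s['tool_pos'],s['orientation'],s['width'],s['torque'],d['K'],d['hand_eye'])
save(d,'w1.png')
Rc,t=cam(d,s)
for q in ("dial_left_grip","dial_right_grip","bolt_tab"):
    for o in imaging.spot_in(d,q)[:2]: print(q,np.round(t+Rc@o['point'],3),o['conf'],np.round(proj(d,t+Rc@o['point'],s)))
E
```

```text
4.2 [-2.48488954e-02 -1.81973643e+01 -1.19768483e+01  9.61983772e+01
 -2.40330169e-03  7.37873050e+01] [0.43728758 0.12939823 0.29342276] [1.79979413e+02 8.48896396e-03 1.06187844e+02] 0.04518997607907278 [ 0.02886714 -0.02467819 -0.0365237 ] [[417.88447789   0.         316.98310205]
 [  0.         417.88447789 238.40277199]
 [  0.           0.           1.        ]] [[-6.00545169e-04  9.48081276e-01  3.18027568e-01  8.18840881e-02]
 [ 9.99999805e-01  5.15048347e-04  3.52917071e-04 -5.62603427e-05]
 [ 1.70794494e-04  3.18027718e-01 -9.48081400e-01 -1.28358137e-01]
 [ 0.00000000e+00  0.00000000e+00  0.00000000e+00  1.00000000e+00]]
dial_left_grip [0.457 0.206 0.071] 0.71 [367. 116.]
dial_right_grip [0.443 0.044 0.063] 0.58 [298. 284.]
bolt_tab [0.463 0.123 0.069] 0.55 [343. 213.]
```

View pics/w1.png

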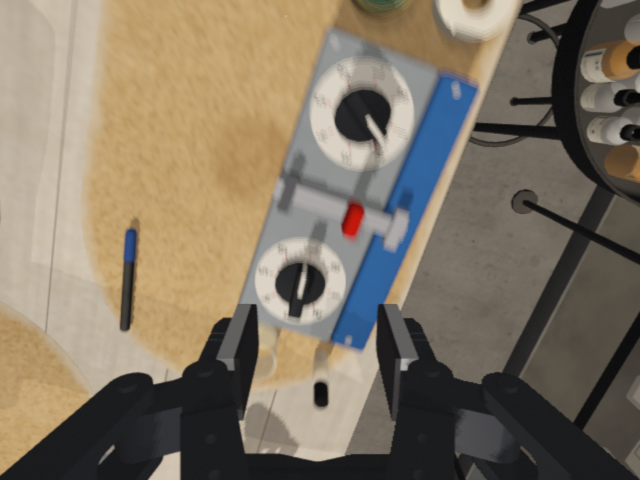

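The wrist view shows the left dial at (363,113) with its white pointer towards the lower right (380,145). The right dial is at (300,283) with its pointer up, at (304,263). The red tab is at (352,220). Next I'm rectifying to the bar-top plane to get headings and centres.

```bash
cat >> h.py <<'E'
def ortho(d,s,c,z,half=0.035,px=400):
    "top-down crop: image right = world +x, up = world +y"
    w=np.array([[c[0]-half,c[1]+half],[c[0]+half,c[1]+half],[c[0]+half,c[1]-half],[c[0]-half,c[1]-half]])
    src=np.float32([proj(d,[*p,z],s) for p in w]); dst=np.float32([[0,0],[px,0],[px,px],[0,px]])
    return cv2.warpPerspective(d['color'],cv2.getPerspectiveTransform(src,dst),(px,px),flags=cv2.INTER_CUBIC)
E
python3 - <<'E'
from h import *
s=r.read_state(); d=imaging.capture("wrist")
hsv=cv2.cvtColor(d['color'],cv2.COLOR_RGB2HSV)
P={}
for n,c in (("L",(0.457,0.207)),("R",(0.439,0.047))):
    o=ortho(d,s,c,0.061); g=cv2.cvtColor(o,cv2.COLOR_RGB2GRAY)
    m=(g>165).astype(np.uint8); m=cv2.morphologyEx(m,cv2.MORPH_CLOSE,np.ones((35,35)))
    ct=max(cv2.findContours(m,0,1)[0],key=cv2.contourArea); e=cv2.fitEllipse(cv2.convexHull(ct)); k=.07/400
    pc=np.array([c[0]-.035+e[0][0]*k,c[1]+.035-e[0][1]*k]); P[n]=pc
    print(n,'plate',pc,'axes mm',np.array(e[1])*k*1e3)
v=P['L']-P['R']; print('dist',np.linalg.norm(v),'case yaw',np.degrees(np.arctan2(-v[0],v[1])),'mid',(P['L']+P['R'])/2)
im=np.hstack([ortho(d,s,P[n],0.093) for n in "LR"])
for x in (200,600): cv2.circle(im,(x,200),4,(255,0,0),1)
cv2.imwrite('pics/o1.png',im[:,:,::-1])
m=((hsv[...,0]<8)|(hsv[...,0]>172))&(hsv[...,1]>150)&(hsv[...,2]>90); m[300:]=0
ys,xs=np.nonzero(m); print('tab px',xs.mean(),ys.mean(),len(xs),'at z .098',ray(d,(xs.mean(),ys.mean()),.098,s))
E
```

```text
L plate [0.44369352 0.19611165] axes mm [56.39020386 93.25546417]
R plate [0.42962328 0.0454575 ] axes mm [58.82186966 77.53954239]
dist 0.15130976829242326 case yaw -5.335622528071605 mid [0.4366584  0.12078458]
tab px 352.4672131147541 222.0360655737705 610 at z .098 [0.46878122 0.12411547 0.098     ]
```

View pics/o1.png

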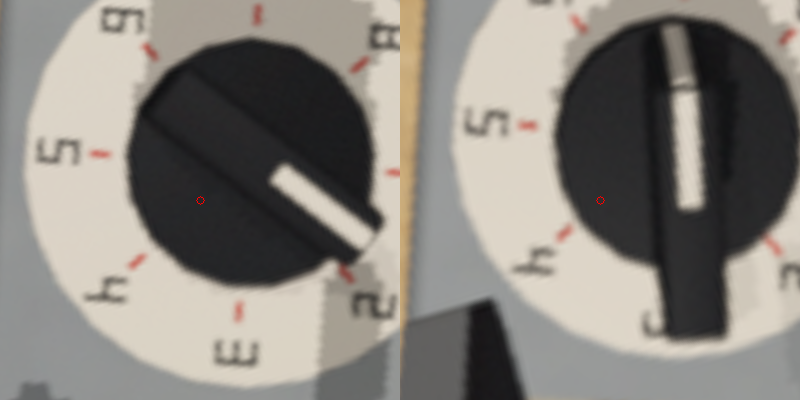

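The rectified crop shows the left bar centre at (264,164) with heading −36° and a length of 44 mm, as it should be. The right bar centre is at (690,212) with heading +93°. In the world frame L is (0.455, 0.202), R is (0.445, 0.043), they are 159 mm apart, and case yaw is about −3.6°. So the left dial is at about 0.565 rad and the right at about 4.59, both within the stated ranges. I'm going over the left dial.

carry_out:
  rows:
    - [4.5,[3.26,1.87,0],[0,0,0]]
    - [4.5,[3.26,1.87,0],[0,0,0]]
    - [4.5,[0,0,2.4],[0,0,-7.56]]
    - [4.5,[0,0,2.4],[0,0,-7.56]]
    - [4.5,[0,0,2.4],[0,0,-7.56]]
    - [4.5,[0,0,2.4],[0,0,-7.56]]
    - [4.5,[0,0,2.4],[0,0,-7.56]]
    - [4.5,[0,0,0],[0,0,0]]

```text
time: 5.25
tool_pos: [0.4544, 0.1999, 0.1698]
orientation: [-179.8, -0.2, 143.8]
contact_force: [-1.3, -0.6, 0.0]
width: 0.0448
```

```bash
python3 - <<'E'
from h import *
s=r.read_state(); d=imaging.capture("wrist"); print(s['tool_pos'],s['orientation'],s['torque'],s['q'])
im=np.hstack([d['color'][:, 120:520], cv2.resize(ortho(d,s,(0.455,0.2024),0.093),(400,400))[:, :]]) if 0 else ortho(d,s,(0.455,0.2024),0.093)
im=np.hstack([cv2.resize(d['color'],(400,300)),np.zeros((300,4,3),np.uint8),im[50:350]])
cv2.imwrite('pics/o2.png',im[:,:,::-1])
E
```

```text
[0.45435871 0.19994633 0.16977524] [-179.7671008    -0.21352135  143.82508438] [-0.02960125  0.02082256 -0.00093456] [ 8.62752643e+00 -1.19972957e+01 -1.96556830e+01  8.26572301e+01
 -1.47916982e-02  4.48020488e+01]
```

View pics/o2.png

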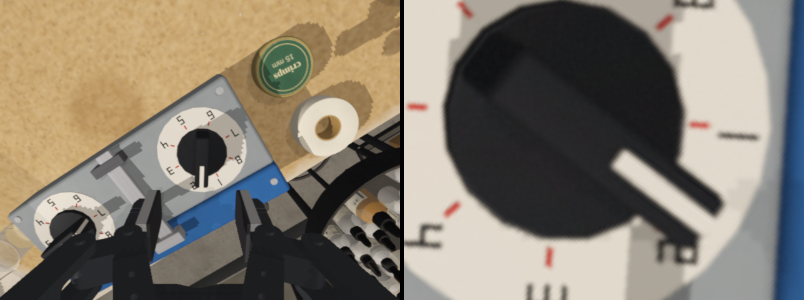

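The wrist close-up shows the left bar upright between the open fingers, about 3 mm off centre in tool y. The rectified bar centre is about (0.455, 0.204) with heading about −37°. I'm correcting and going down.

carry_out:
  rows:
    - [4.5,[0.2,0.35,0],[0,0,0]]
    - [4.5,[0,0,3],[0,0,0]]
    - [4.5,[0,0,3],[0,0,0]]
    - [4.5,[0,0,2.2],[0,0,0]]
    - [4.5,[0,0,0],[0,0,0]]
    - [4.5,[0,0,0],[0,0,0]]
  newtons: 20

```text
time: 5.9
tool_pos: [0.457, 0.2053, 0.0929]
orientation: [179.9, 0.1, 143.7]
contact_force: [0.4, -0.1, 0.8]
width: 0.0445
```

```bash
python3 - <<'E'
from h import *
s=r.read_state(); print(s['time'],s['tool_pos'],s['orientation'],s['torque'],s['contact_force'],s['width'])
E
```

```text
5.9 [0.45699493 0.20532875 0.09290498] [1.79946328e+02 6.16522498e-02 1.43741740e+02] [-0.00495261  0.00731527 -0.02746787] [ 0.38825407 -0.11356391  0.75731797] 0.044520004787011194
```

carry_out:
  rows:
    - [4.5,[0.05,-0.15,0.6],[0,0,0]]
    - [4.5,[0,0,0],[0,0,0]]
    - [0.5,[0,0,0],[0,0,0]]
    - [0.5,[0,0,0],[0,0,0]]
    - [0.5,[0,0,0],[0,0,0]]
    - [0.5,[0,0,0],[0,0,0]]
    - [0.5,[0,0,0],[0,0,0]]
    - [0.5,[0,0,0],[0,0,0]]
  newtons: 20

```text
time: 6.7
tool_pos: [0.4546, 0.2034, 0.0859]
orientation: [-179.9, 0.1, 143.8]
contact_force: [-4.7, -5.6, 6.6]
width: 0.0116
```

```bash
cat > st.py <<'E'
from h import *
s=r.read_state(); print(s['time'],'pos',s['tool_pos'].round(4),'rpy',s['orientation'].round(2),'tq',s['torque'].round(3),'F',s['contact_force'].round(1),'w',round(s['width'],4),'q6',s['q'][5].round(1))
E
python3 st.py
```

```text
6.7 pos [0.4546 0.2034 0.0859] rpy [-1.7988e+02  5.0000e-02  1.4379e+02] tq [-1.182  0.919 -0.091] F [-4.7 -5.6  6.6] w 0.0116 q6 45.3
```

carry_out:
  rows:
    - [0.5,[0,-0.1,-0.2],[0,0,0]]
    - [0.5,[0,0,0],[0,0,0]]
    - [0.5,[0,0,0],[0,0,5]]
    - [0.5,[0,0,0],[0,0,5]]
    - [0.5,[0,0,0],[0,0,5]]
    - [0.5,[0,0,0],[0,0,5]]
    - [0.5,[0,0,0],[0,0,5]]
    - [0.5,[0,0,0],[0,0,5]]

```text
time: 7.5
tool_pos: [0.4549, 0.2038, 0.0862]
orientation: [179.9, -0.0, 113.6]
contact_force: [10.2, 3.2, -15.7]
width: 0.0117
```

```bash
python3 st.py
```

```text
7.5 pos [0.4549 0.2038 0.0862] rpy [ 1.7993e+02 -2.0000e-02  1.1363e+02] tq [ 0.534 -1.945  0.182] F [ 10.2   3.2 -15.7] w 0.0117 q6 75.4
```

carry_out:
  rows:
    - [0.5,[0,0.08,0.15],[0,0,0]]
    - [0.5,[0,0,0],[0,0,0]]
    - [0.5,[0,0,0],[0,0,0]]

```text
time: 7.8
tool_pos: [0.4551, 0.2038, 0.0861]
orientation: [180.0, 0.0, 113.9]
contact_force: [-1.1, -1.0, 3.2]
width: 0.0115
```

```bash
python3 st.py
```

```text
7.8 pos [0.4551 0.2038 0.0861] rpy [1.8000e+02 1.0000e-02 1.1389e+02] tq [-0.207  0.268 -0.017] F [-1.1 -1.   3.2] w 0.0115 q6 75.2
```

carry_out:
  rows:
    - [0.5,[0,0,0],[0,0,0.6]]
    - [0.5,[0,0,0],[0,0,0.6]]
    - [0.5,[0,0,0],[0,0,0.6]]
    - [0.5,[0,0,0],[0,0,0.6]]
    - [0.5,[0,0,0],[0,0,0.6]]
    - [0.5,[0,0,0],[0,0,0.6]]
    - [0.5,[0,0,0],[0,0,0.6]]
    - [0.5,[0,0,0],[0,0,0]]

```text
time: 8.6
tool_pos: [0.4552, 0.2039, 0.0861]
orientation: [180.0, 0.0, 109.6]
contact_force: [-2.6, -0.3, 4.0]
width: 0.0114
```

```bash
python3 st.py
```

```text
8.6 pos [0.4552 0.2039 0.0861] rpy [1.7998e+02 1.0000e-02 1.0959e+02] tq [-0.197  0.444 -0.056] F [-2.6 -0.3  4. ] w 0.0114 q6 79.5
```

carry_out:
  rows:
    - [0.5,[0,0,0],[0,0,0.6]]
    - [0.5,[0,0,0],[0,0,0.6]]
    - [0.5,[0,0,0],[0,0,0.6]]
    - [0.5,[0,0,0],[0,0,0.6]]
    - [0.5,[0,0,0],[0,0,0.6]]
    - [0.5,[0,0,0],[0,0,0.6]]
    - [0.5,[0,0,0],[0,0,0.6]]
    - [0.5,[0,0,0],[0,0,0.6]]

```text
time: 9.4
tool_pos: [0.4553, 0.2039, 0.086]
orientation: [180.0, 0.0, 104.8]
contact_force: [-1.1, -1.1, 4.5]
width: 0.0116
```

```bash
python3 st.py
```

```text
9.4 pos [0.4553 0.2039 0.086 ] rpy [179.96   0.   104.79] tq [-0.178  0.379  0.022] F [-1.1 -1.1  4.5] w 0.0116 q6 84.3
```

carry_out:
  rows:
    - [0.5,[0,0,0],[0,0,0.6]]
    - [0.5,[0,0,0],[0,0,0.6]]
    - [0.5,[0,0,0],[0,0,0.6]]
    - [0.5,[0,0,0],[0,0,0.6]]
    - [0.5,[0,0,0],[0,0,0.6]]
    - [0.5,[0,0,0],[0,0,0.6]]
    - [0.5,[0,0,0],[0,0,0.6]]
    - [0.5,[0,0,0],[0,0,0.6]]

```text
time: 10.2
tool_pos: [0.4554, 0.2039, 0.086]
orientation: [180.0, -0.0, 100.0]
contact_force: [0.1, -0.2, 5.4]
width: 0.0115
```

```bash
python3 st.py
```

```text
10.2 pos [0.4554 0.2039 0.086 ] rpy [179.95  -0.    99.99] tq [-0.051  0.223  0.042] F [ 0.1 -0.2  5.4] w 0.0115 q6 89.1
```

carry_out:
  rows:
    - [0.5,[0,0,0],[0,0,0.6]]
    - [0.5,[0,0,0],[0,0,0.6]]
    - [0.5,[0,0,0],[0,0,0.6]]
    - [0.5,[0,0,0],[0,0,0.6]]
    - [0.5,[0,0,0],[0,0,0.6]]
    - [0.5,[0,0,0],[0,0,0.6]]
    - [0.5,[0,0,0],[0,0,0.6]]
    - [0.5,[0,0,0],[0,0,0.6]]

```text
time: 11.0
tool_pos: [0.4555, 0.2039, 0.0861]
orientation: [179.9, -0.0, 95.2]
contact_force: [1.9, 1.2, 5.1]
width: 0.0116
```

```bash
python3 st.py
```

```text
11.0 pos [0.4555 0.2039 0.0861] rpy [ 1.7994e+02 -1.0000e-02  9.5180e+01] tq [ 0.127 -0.176  0.062] F [1.9 1.2 5.1] w 0.0116 q6 93.9
```

carry_out:
  rows:
    - [0.5,[0,0,0],[0,0,0.6]]
    - [0.5,[0,0,0],[0,0,0.6]]
    - [0.5,[0,0,0],[0,0,0.6]]
    - [0.5,[0,0,0],[0,0,0.6]]
    - [0.5,[0,0,0],[0,0,0.6]]
    - [0.5,[0,0,0],[0,0,0.6]]
    - [0.5,[0,0,0],[0,0,0.6]]
    - [0.5,[0,0,0],[0,0,0.6]]

```text
time: 11.8
tool_pos: [0.4556, 0.2039, 0.0861]
orientation: [179.9, -0.0, 90.4]
contact_force: [4.9, 1.8, 4.8]
width: 0.0114
```

```bash
python3 st.py
```

```text
11.8 pos [0.4556 0.2039 0.0861] rpy [ 1.7993e+02 -1.0000e-02  9.0380e+01] tq [ 0.42  -0.994 -0.018] F [4.9 1.8 4.8] w 0.0114 q6 98.7
```

carry_out:
  rows:
    - [0.5,[0,0.04,0],[0,0,0.6]]
    - [0.5,[0,0,0],[0,0,0.6]]
    - [0.5,[0,0,0],[0,0,0.6]]
    - [0.5,[0,0,0],[0,0,0.6]]
    - [0.5,[0,0,0],[0,0,0.6]]
    - [0.5,[0,0,0],[0,0,0.6]]
    - [0.5,[0,0,0],[0,0,0.6]]
    - [0.5,[0,0,0],[0,0,0.6]]

```text
time: 12.6
tool_pos: [0.4557, 0.2039, 0.0861]
orientation: [180.0, -0.0, 85.6]
contact_force: [3.6, 1.6, 6.0]
width: 0.0117
```

```bash
python3 st.py
```

```text
12.6 pos [0.4557 0.2039 0.0861] rpy [ 1.7996e+02 -1.0000e-02  8.5590e+01] tq [ 0.39  -0.638  0.069] F [3.6 1.6 6. ] w 0.0117 q6 103.5
```

carry_out:
  rows:
    - [0.5,[0,0,0],[0,0,0.6]]
    - [0.5,[0,0,0],[0,0,0.6]]
    - [0.5,[0,0,0],[0,0,0.6]]
    - [0.5,[0,0,0],[0,0,0.6]]
    - [0.5,[0,0,0],[0,0,0.6]]
    - [0.5,[0,0,0],[0,0,0.6]]
    - [0.5,[0,0,0],[0,0,0.6]]
    - [0.5,[0,0,0],[0,0,0.6]]

```text
time: 13.4
tool_pos: [0.4559, 0.2039, 0.0861]
orientation: [179.9, -0.0, 80.8]
contact_force: [3.2, 0.7, 6.2]
width: 0.0112
```

```bash
python3 st.py
```

```text
13.4 pos [0.4559 0.2039 0.0861] rpy [ 1.7995e+02 -2.0000e-02  8.0800e+01] tq [ 0.334 -0.771  0.278] F [3.2 0.7 6.2] w 0.0112 q6 108.3
```

carry_out:
  rows:
    - [0.5,[0,0,0],[0,0,0.5]]
    - [0.5,[0,0,0],[0,0,0]]

```text
time: 13.6
tool_pos: [0.4559, 0.2039, 0.0861]
orientation: [179.9, -0.0, 80.3]
contact_force: [4.6, 1.4, 6.5]
width: 0.0114
```

```bash
python3 st.py
```

```text
13.6 pos [0.4559 0.2039 0.0861] rpy [ 1.7994e+02 -2.0000e-02  8.0310e+01] tq [ 0.411 -0.764  0.222] F [4.6 1.4 6.5] w 0.0114 q6 108.8
```

Torque about z went from ≤0.07 to 0.28 and then 0.22 N m, so the left catch has dropped. Pointer is at about 1.67 rad. I'm unloading it before letting go.

carry_out:
  rows:
    - [0.5,[0,0,0],[0,0,-1.3]]
    - [0.5,[0,0,0],[0,0,-1.2]]
    - [0.5,[0,0,0],[0,0,0]]

```text
time: 13.9
tool_pos: [0.4558, 0.2039, 0.086]
orientation: [180.0, -0.0, 82.9]
contact_force: [4.1, 2.5, 5.4]
width: 0.0114
```

```bash
python3 st.py
```

```text
13.9 pos [0.4558 0.2039 0.086 ] rpy [ 1.7995e+02 -2.0000e-02  8.2860e+01] tq [ 0.399 -0.709  0.15 ] F [4.1 2.5 5.4] w 0.0114 q6 106.2
```

carry_out:
  rows:
    - [4.5,[0,0,0],[0,0,0]]
    - [4.5,[0,0,0],[0,0,0]]
    - [4.5,[0,0,0],[0,0,0]]
    - [4.5,[0,0,0],[0,0,0]]
    - [4.5,[0,0,-3.2],[0,0,0]]
    - [4.5,[0,0,-3.2],[0,0,0]]
    - [4.5,[0,0,0],[0,0,0]]

```text
time: 14.6
tool_pos: [0.4575, 0.2041, 0.154]
orientation: [179.7, -0.1, 82.8]
contact_force: [0.5, 0.4, 0.6]
width: 0.0453
```

carry_out:
  rows:
    - [4.5,[-3.98,0.26,0],[0,0,0]]
    - [4.5,[-3.98,0.26,0],[0,0,0]]
    - [4.5,[-3.98,0.26,0],[0,0,0]]
    - [4.5,[-3.98,0.26,0],[0,0,0]]
    - [4.5,[0,0,0],[0,0,-5.2]]
    - [4.5,[0,0,0],[0,0,-5.2]]
    - [4.5,[0,0,0],[0,0,0]]
    - [4.5,[0,0,0],[0,0,0]]

```text
time: 15.4
tool_pos: [0.4457, 0.0447, 0.1494]
orientation: [-180.0, -0.0, 93.1]
contact_force: [-0.8, -0.8, -0.7]
width: 0.0453
```

```bash
python3 - <<'E'
from h import *
s=r.read_state(); d=imaging.capture("wrist"); print(s['tool_pos'],s['orientation'],s['torque'],s['width'])
im=ortho(d,s,(0.4462,0.0446),0.093)
im=np.hstack([cv2.resize(d['color'],(400,300)),np.zeros((300,4,3),np.uint8),im[50:350]])
cv2.imwrite('pics/o3.png',im[:,:,::-1])
E
```

```text
[0.44568043 0.04466445 0.14935052] [-1.79967631e+02 -2.18999466e-03  9.30911724e+01] [-0.00923155 -0.00953007 -0.01025235] 0.045289317109904116
```

View pics/o3.png

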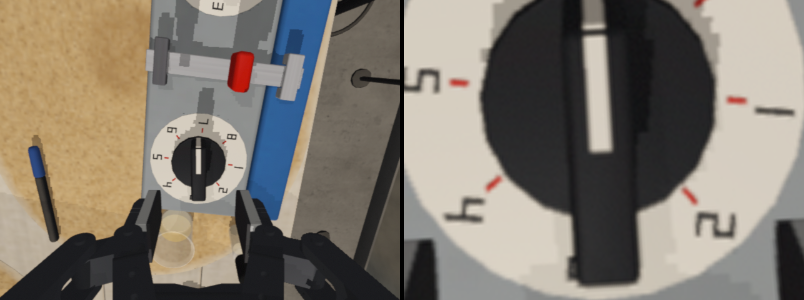

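The close-up shows the right bar between the fingers, centre at (602,156) in the crop (0.3 mm and 1 mm off) with heading about 92.5°. The fingers are clear of the beaker. I'm going down and gripping.

carry_out:
  rows:
    - [4.5,[-0.1,0,2.1],[0,0,0]]
    - [4.5,[0,0,2.1],[0,0,0]]
    - [4.5,[0,0,2.1],[0,0,0]]
    - [4.5,[0,0,0],[0,0,0]]
    - [4.5,[0,0,0],[0,0,0]]

```text
time: 15.95
tool_pos: [0.4457, 0.0438, 0.087]
orientation: [-180.0, -0.0, 93.2]
contact_force: [0.4, 0.1, 0.2]
width: 0.0449
```

carry_out:
  rows:
    - [0.5,[0,0,0],[0,0,0]]
    - [0.5,[0,0,0],[0,0,0]]
    - [0.5,[0,0,0],[0,0,0]]
    - [0.5,[0,0,0],[0,0,0]]
    - [0.5,[0,0,0],[0,0,0]]
    - [0.5,[0,0,0],[0,0,0]]
    - [0.5,[0,0,0],[0,0,0]]
  newtons: 20

```text
time: 16.65
tool_pos: [0.4459, 0.0434, 0.088]
orientation: [180.0, 0.0, 93.2]
contact_force: [-5.1, 0.9, 7.8]
width: 0.0116
```

```bash
python3 st.py
```

```text
16.65 pos [0.4459 0.0434 0.088 ] rpy [1.7999e+02 4.0000e-02 9.3220e+01] tq [0.044 1.113 0.044] F [-5.1  0.9  7.8] w 0.0116 q6 75.5
```

carry_out:
  rows:
    - [0.5,[0,-0.03,-0.05],[0,0,0]]
    - [0.5,[0,0,0],[0,0,-3.5]]
    - [0.5,[0,0,0],[0,0,-3.5]]
    - [0.5,[0,0,0],[0,0,-3.5]]
    - [0.5,[0,0,0],[0,0,-3.5]]
    - [0.5,[0,0,0],[0,0,0]]
    - [0.5,[0,0,0],[0,0,0]]

```text
time: 17.35
tool_pos: [0.4457, 0.0434, 0.088]
orientation: [180.0, 0.0, 107.1]
contact_force: [-4.8, -1.0, 6.2]
width: 0.0119
```

```bash
python3 st.py
```

```text
17.35 pos [0.4457 0.0434 0.088 ] rpy [1.7999e+02 3.0000e-02 1.0714e+02] tq [-0.146  0.905  0.043] F [-4.8 -1.   6.2] w 0.0119 q6 61.6
```

carry_out:
  rows:
    - [0.5,[0,-0.02,0],[0,0,-0.6]]
    - [0.5,[0,0,0],[0,0,-0.6]]
    - [0.5,[0,0,0],[0,0,-0.6]]
    - [0.5,[0,0,0],[0,0,-0.6]]
    - [0.5,[0,0,0],[0,0,-0.6]]
    - [0.5,[0,0,0],[0,0,-0.6]]
    - [0.5,[0,0,0],[0,0,-0.6]]
    - [0.5,[0,0,0],[0,0,-0.6]]

```text
time: 18.15
tool_pos: [0.4456, 0.0434, 0.088]
orientation: [180.0, 0.0, 112.0]
contact_force: [-4.0, -1.1, 5.1]
width: 0.0116
```

```bash
python3 st.py
```

```text
18.15 pos [0.4456 0.0434 0.088 ] rpy [1.7998e+02 3.0000e-02 1.1195e+02] tq [-0.005  0.677 -0.014] F [-4.  -1.1  5.1] w 0.0116 q6 56.8
```

carry_out:
  rows:
    - [0.5,[0,0,0],[0,0,-0.6]]
    - [0.5,[0,0,0],[0,0,-0.6]]
    - [0.5,[0,0,0],[0,0,-0.6]]
    - [0.5,[0,0,0],[0,0,-0.6]]
    - [0.5,[0,0,0],[0,0,-0.6]]
    - [0.5,[0,0,0],[0,0,-0.6]]
    - [0.5,[0,0,0],[0,0,-0.6]]
    - [0.5,[0,0,0],[0,0,-0.6]]

```text
time: 18.95
tool_pos: [0.4456, 0.0434, 0.088]
orientation: [180.0, 0.0, 116.8]
contact_force: [-4.0, 0.2, 6.1]
width: 0.0117
```

```bash
python3 st.py
```

```text
18.95 pos [0.4456 0.0434 0.088 ] rpy [1.7999e+02 3.0000e-02 1.1675e+02] tq [-0.112  0.84  -0.068] F [-4.   0.2  6.1] w 0.0117 q6 52.0
```

carry_out:
  rows:
    - [0.5,[0,0,0],[0,0,-0.6]]
    - [0.5,[0,0,0],[0,0,-0.6]]
    - [0.5,[0,0,0],[0,0,-0.6]]
    - [0.5,[0,0,0],[0,0,-0.6]]
    - [0.5,[0,0,0],[0,0,-0.6]]
    - [0.5,[0,0,0],[0,0,-0.6]]
    - [0.5,[0,0,0],[0,0,-0.6]]

```text
time: 19.65
tool_pos: [0.4455, 0.0434, 0.088]
orientation: [180.0, 0.0, 120.9]
contact_force: [-4.6, -0.8, 6.3]
width: 0.0114
```

```bash
python3 st.py
```

```text
19.65 pos [0.4455 0.0434 0.088 ] rpy [1.8000e+02 3.0000e-02 1.2094e+02] tq [-0.021  0.89  -0.3  ] F [-4.6 -0.8  6.3] w 0.0114 q6 47.8
```

carry_out:
  rows:
    - [0.5,[0,0,0],[0,0,0]]

```text
time: 19.75
tool_pos: [0.4456, 0.0434, 0.0881]
orientation: [180.0, 0.0, 120.9]
contact_force: [-4.6, -0.4, 6.1]
width: 0.0118
```

```bash
python3 st.py
```

```text
19.75 pos [0.4456 0.0434 0.0881] rpy [1.8000e+02 3.0000e-02 1.2093e+02] tq [-0.095  0.866 -0.207] F [-4.6 -0.4  6.1] w 0.0118 q6 47.8
```

carry_out:
  rows:
    - [0.5,[0,0,0],[0,0,1.2]]
    - [0.5,[0,0,0],[0,0,1.2]]
    - [0.5,[0,0,0],[0,0,0]]

```text
time: 20.05
tool_pos: [0.4456, 0.0434, 0.0881]
orientation: [180.0, 0.0, 118.5]
contact_force: [-3.7, -1.0, 5.7]
width: 0.0117
```

```bash
python3 st.py
```

```text
20.05 pos [0.4456 0.0434 0.0881] rpy [1.7999e+02 3.0000e-02 1.1848e+02] tq [-0.069  0.847 -0.185] F [-3.7 -1.   5.7] w 0.0117 q6 50.3
```

The right catch reads −0.30 then −0.21 N m, and is still negative after backing off. It was about −0.07 in free turning, so it is caught, at about 4.1 rad. I'm letting go and moving over the tab.

carry_out:
  rows:
    - [4.5,[0,0,0],[0,0,0]]
    - [4.5,[0,0,0],[0,0,0]]
    - [4.5,[0,0,0],[0,0,0]]
    - [4.5,[0,0,0],[0,0,0]]
    - [4.5,[0,0,-3.2],[0,0,0]]
    - [4.5,[0,0,-3.2],[0,0,0]]
    - [3,[2.92,2.97,0],[0,0,0]]
    - [3,[2.92,2.97,0],[0,0,0]]

```text
time: 20.85
tool_pos: [0.471, 0.1235, 0.1528]
orientation: [179.8, 0.1, 118.5]
contact_force: [1.0, 0.2, -0.7]
width: 0.0301
```

carry_out:
  rows:
    - [3,[0,0,0],[0,0,8.03]]
    - [3,[0,0,0],[0,0,8.03]]
    - [3,[0,0,0],[0,0,8.03]]
    - [3,[0,0,0],[0,0,8.03]]
    - [3,[0,0,0],[0,0,0]]
    - [3,[0,0,0],[0,0,0]]

```text
time: 21.45
tool_pos: [0.4696, 0.1232, 0.1512]
orientation: [180.0, 0.0, 86.7]
contact_force: [-0.1, -0.1, 0.6]
width: 0.0301
```

```bash
python3 - <<'E'
from h import *
s=r.read_state(); d=imaging.capture("wrist"); print(s['time'],s['tool_pos'],s['orientation'],s['torque'],s['width'])
im=ortho(d,s,(0.470,0.123),0.102)
im=np.hstack([cv2.resize(d['color'],(400,300)),np.zeros((300,4,3),np.uint8),im[50:350]])
cv2.imwrite('pics/o4.png',im[:,:,::-1])
E
```

```text
21.45 [0.46963115 0.12318968 0.15122941] [1.79999551e+02 5.76965564e-03 8.67444586e+01] [ 0.03758387 -0.00669849 -0.0417654 ] 0.030098623956639852
```

View pics/o4.png

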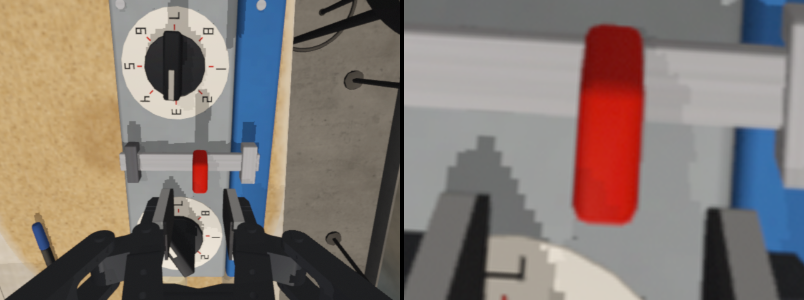

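The view shows the left pointer just past 3 and the red tab's top centred at (609,153) in the crop, about 1 mm from the tool axis. The keeper starts about 31 mm away. I'm narrowing the fingers and going down on the tab.

carry_out:
  rows:
    - [2.2,[-0.05,0.1,0],[0,0,0]]
    - [2.2,[0,0,0],[0,0,0]]
    - [2.2,[0,0,2.1],[0,0,0]]
    - [2.2,[0,0,2.1],[0,0,0]]
    - [2.2,[0,0,2.1],[0,0,0]]
    - [2.2,[0,0,0],[0,0,0]]
    - [2.2,[0,0,0],[0,0,0]]

```text
time: 22.2
tool_pos: [0.4704, 0.1226, 0.0886]
orientation: [-180.0, 0.0, 86.5]
contact_force: [-0.7, -0.1, 0.7]
width: 0.0222
```

carry_out:
  rows:
    - [0.5,[0,0,0],[0,0,0]]
    - [0.5,[0,0,0],[0,0,0]]
    - [0.5,[0,0,0],[0,0,0]]
    - [0.5,[0,0,0],[0,0,0]]
    - [0.5,[0,0,0],[0,0,0]]
    - [0.5,[0,0,0],[0,0,0]]
  newtons: 25

```text
time: 22.8
tool_pos: [0.4709, 0.1227, 0.0896]
orientation: [179.9, 0.0, 86.5]
contact_force: [-4.2, -0.2, 5.3]
width: 0.0115
```

```bash
python3 st.py
```

```text
22.8 pos [0.4709 0.1227 0.0896] rpy [1.7994e+02 1.0000e-02 8.6520e+01] tq [-0.049  0.928  0.009] F [-4.2 -0.2  5.3] w 0.0115 q6 92.6
```

carry_out:
  rows:
    - [0.5,[0,-0.2,0],[0,0,0]]
    - [0.5,[0,-0.2,0],[0,0,0]]
    - [0.5,[0,-0.2,0],[0,0,0]]
    - [0.5,[0,-0.2,0],[0,0,0]]
    - [0.5,[0,0,0],[0,0,0]]

```text
time: 23.3
tool_pos: [0.4635, 0.1231, 0.0896]
orientation: [179.8, 0.0, 86.5]
contact_force: [0.3, -0.2, 7.9]
width: 0.0115
```

```bash
python3 st.py
```

```text
23.3 pos [0.4635 0.1231 0.0896] rpy [179.84   0.    86.51] tq [-0.031 -0.19  -0.066] F [ 0.3 -0.2  7.9] w 0.0115 q6 92.7
```

carry_out:
  rows:
    - [0.5,[0,-0.3,0],[0,0,0]]
    - [0.5,[0,-0.3,0],[0,0,0]]
    - [0.5,[0,-0.3,0],[0,0,0]]
    - [0.5,[0,-0.3,0],[0,0,0]]
    - [0.5,[0,0,0],[0,0,0]]

```text
time: 23.8
tool_pos: [0.4514, 0.1239, 0.0896]
orientation: [179.8, 0.0, 86.5]
contact_force: [0.2, 0.1, 7.7]
width: 0.0117
```

```bash
python3 st.py
```

```text
23.8 pos [0.4514 0.1239 0.0896] rpy [179.85   0.    86.52] tq [-0.022  0.059 -0.056] F [0.2 0.1 7.7] w 0.0117 q6 92.8
```

carry_out:
  rows:
    - [0.5,[0,-0.3,0],[0,0,0]]
    - [0.5,[0,-0.3,0],[0,0,0]]
    - [0.5,[0,-0.3,0],[0,0,0]]
    - [0.5,[0,-0.1,0],[0,0,0]]
    - [0.5,[0,-0.1,0],[0,0,0]]
    - [0.5,[0,0,0],[0,0,0]]

```text
time: 24.4
tool_pos: [0.4409, 0.1245, 0.0896]
orientation: [179.8, -0.0, 86.5]
contact_force: [2.4, -0.8, 7.0]
width: 0.0114
```

```bash
python3 st.py
```

```text
24.4 pos [0.4409 0.1245 0.0896] rpy [ 1.7981e+02 -1.0000e-02  8.6520e+01] tq [ 0.    -0.481 -0.048] F [ 2.4 -0.8  7. ] w 0.0114 q6 92.8
```

Travel is about 30.0 mm. I'm adding 1 mm more to feel the end stop.

carry_out:
  rows:
    - [0.5,[0,-0.1,0],[0,0,0]]
    - [0.5,[0,0,0],[0,0,0]]

```text
time: 24.6
tool_pos: [0.4407, 0.1245, 0.0896]
orientation: [179.7, -0.0, 86.5]
contact_force: [8.0, -0.7, 2.1]
width: 0.0113
```

```bash
python3 st.py
```

```text
24.6 pos [0.4407 0.1245 0.0896] rpy [ 1.797e+02 -1.000e-02  8.651e+01] tq [-0.    -1.538 -0.011] F [ 8.  -0.7  2.1] w 0.0113 q6 92.8
```

The end stop is felt: 8 N with no further motion. I'm releasing, rising and looking.

carry_out:
  rows:
    - [2.4,[0,0,0],[0,0,0]]
    - [2.4,[0,0,0],[0,0,0]]
    - [2.4,[0,0,0],[0,0,0]]
    - [2.4,[0,0,-3],[0,0,0]]
    - [2.4,[0,0,-4],[0,0,0]]
    - [2.4,[0,0,-4],[0,0,0]]
    - [2.4,[0,0,-4],[0,0,0]]
    - [2.4,[0,0,-2],[0,0,0]]

```text
time: 25.4
tool_pos: [0.4392, 0.1246, 0.2617]
orientation: [179.8, -0.0, 86.5]
contact_force: [0.5, -0.8, -0.6]
width: 0.0239
```

carry_out:
  rows:
    - [2.4,[-3,0,0],[0,0,0]]
    - [2.4,[-3,0,0],[0,0,0]]
    - [2.4,[0,0,0],[0,0,0]]
    - [2.4,[0,0,0],[0,0,0]]

```text
time: 25.8
tool_pos: [0.4348, 0.0645, 0.2581]
orientation: [-180.0, -0.0, 86.4]
contact_force: [-0.6, -0.3, -0.4]
width: 0.0239
```

```bash
python3 st.py; python3 - <<'E'
from h import *
s=r.read_state(); d=imaging.capture("wrist"); save(d,'w5.png')
hsv=cv2.cvtColor(d['color'],cv2.COLOR_RGB2HSV)
m=((hsv[...,0]<8)|(hsv[...,0]>172))&(hsv[...,1]>150)&(hsv[...,2]>90); m=cv2.morphologyEx(m.astype(np.uint8),cv2.MORPH_OPEN,np.ones((5,5)))
ys,xs=np.nonzero(m); print('tab',ray(d,(xs.mean(),ys.mean()),.098,s),len(xs))
E
```

```text
25.8 pos [0.4348 0.0645 0.2581] rpy [-1.7997e+02 -1.0000e-02  8.6430e+01] tq [-0.03   0.006 -0.023] F [-0.6 -0.3 -0.4] w 0.0239 q6 84.9
tab [0.44066894 0.12386944 0.098     ] 633
```

View pics/w5.png

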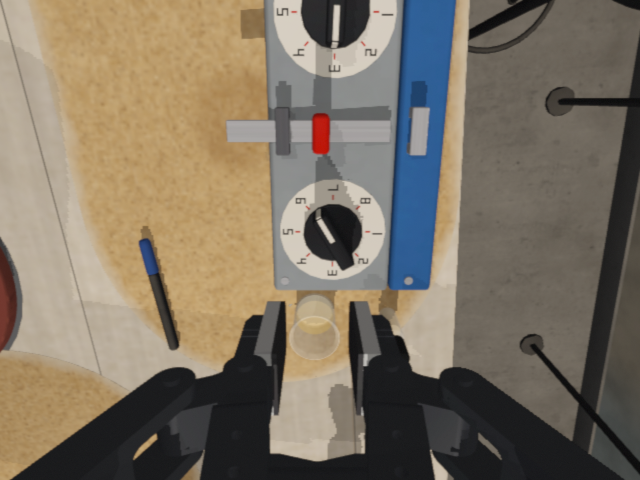

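The wrist picture shows the bolt tip at (390,130), clear of the keeper at (420,130). The red tab is at (321,133), which puts it at x = 0.4407 m, 30 mm back. The right pointer is between 6 and 7, nearer 6, and the left pointer is near 3. The beaker and atomiser are standing and the arm is clear, so I'm handing in.

```bash
python3 -c "
from rig import r
print(r.finish_job())"
```

```text
the job is handed in; nothing more can be done
None
```

The case is unlocked: both dials caught, and the red-tabbed bolt is pulled fully back out of its keeper. I handed the job in at about 26 s of robot time, with the gripper open and touching nothing.

- **Left dial:** I turned it clockwise until the catch dropped in at about 1.67 rad, just past 3. The resisting torque rose from at most 0.07 N m to 0.22–0.28 N m. I then backed off 2.5° and released it.
- **Right dial:** I turned it counter-clockwise until it caught at about 4.1 rad, just on the 7 side of 6. The torque there was 0.21–0.30 N m, against about 0.07 N m turning freely. I backed off 2.4° and released it.
- **Bolt:** It slid freely for 30 mm to its end stop, where I felt 8 N with no further motion. The last picture shows the tip clear of the keeper and the tab 30 mm back.
- **Around the case:** The last picture shows the beaker and atomiser upright. The tin and roll were out of its view, but the arm never went near them.

**Checks that disagreed:** After backing off, the torque fell less than a 5 N m per rad spring predicts, to 0.15 N m on the left and 0.19 N m on the right. The readings are noisy by about 0.05 N m. I took this as the springy catch still holding, and the bolt sliding freely afterwards fits that. No torque reading passed 0.30 N m, below the 0.5 N m damage limit, but catch strain itself cannot be read directly.

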